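Pump up the slide-rinse tank until its pressure pin is out

TASK

Get the steel slide-rinse tank ready for rinsing: push its blue vent lever round until the vent is fully closed, then pump the black plunger with full strokes until the orange-red indicator pin has popped fully out. Leave the plunger up, the vent closed and the pin out. Only push and press: do not touch the pin, do not lift or shift the tank, and leave everything else on the bench as it stands.

Things in the scene. Friction and masses are not known exactly. Their poses are not given: they have to be found in the camera images.
- tank: loose steel rinse tank, 4 kg, 137 mm diameter (147 over its clamp band), lid top at 122 mm. Origin: centre of its underside; z up. In its frame: pump on the z axis; vent cock at x 0, y +47 mm; indicator at x +44, y -12; relief valve 158 mm high at x -41, y -20; spout to -y, 163 mm high, above a steel tray 45 mm high. Only the plunger stands higher than 165 mm
- plunger_top (a point): centre of the top of the black mushroom knob of the pump plunger, on the tank's axis; knob 48 mm in diameter (flat top 40 mm), its top 210 mm above the bench when up. It is pressed straight down
- plunger (a joint): how far the plunger is pressed: 0 = up, 0.035 m = fully down on its stop. A spring brings it back up within half a second when let go. Pressing takes about 6 to 9 N at the top and 10 to 14 N at the bottom. A full stroke raises the pressure only if the vent is closed; short strokes raise it less
- vent (a joint): angle of the vent lever about its vertical pivot: 0 = open, the lever along the tank's +y, above its brass outlet stub; 1.57 = closed, on its stop, along the tank's +x, crosswise to the stub. Closing turns it clockwise seen from above. It stays where it is left; about 2 N near its end moves it
- vent_tip (a point): outer end of the blue vent lever, at its upper edge, 48 mm from the vent pivot. The lever is a blue bar 9 mm thick, at heights 142 to 156 mm. The brass outlet stub below it runs to 34 mm from the pivot along the tank's +y, its top 135 mm high
- vent_pivot (a point): point on the vertical axis of the vent lever, at the height of the lever's upper edge (156 mm)
- pin (a joint): how far the indicator pin stands out: 0 = in, about 0.0145 m = fully out. It stays in during the first strokes, pops out in the last one or two (it can stand about half out, one stroke short), fully only at the bottom of the last full stroke, and stays out. It takes 3 to 5 full strokes, as the tank is more or less full. Extra strokes do no harm (relief valve)
- pin_top (a point): centre of the top of the pressure indicator pin, 11 mm in diameter, white cap on an orange-red body that shows only as it comes out of its brass boss; 133.5 mm above the bench when in, 148 mm when fully out
- violet_bottle: bystander, loose: amber glass dropper bottle with a black collar and rubber bulb, 44 mm diameter, 104 mm high; origin at the centre of its underside
- red_bottle: bystander, loose: green glass dropper bottle with a red collar and rubber bulb, 44 mm diameter, 104 mm high; origin at the centre of its underside
- coplin_jar: bystander, loose: squarish pale glass staining jar with a round white lid, 52 mm square, 100 mm high; origin at the centre of its underside
- beaker: bystander, loose: clear glass beaker, 68 mm diameter, 88 mm high; origin at the centre of its underside
- slide_box: bystander, loose: blue slide box lying flat, 87 x 102 x 40 mm; origin at the centre of its underside
- petri_stack: bystander, loose: stack of three petri dishes, 92 mm diameter, 42 mm high; origin at the centre of its underside
- oil_bottle: bystander, loose: small amber immersion oil bottle with a white cap, 28 mm diameter, 62 mm high; origin at the centre of its underside
- bench_timer: bystander, loose: white bench timer lying flat, 62 x 72 x 20 mm; origin at the centre of its underside

How it is judged:
By the outcome, as a careful person would: the job done as asked, in the order asked, and still so for the second after the job is handed in, with the robot touching nothing.
It also fails if it takes over 54 s, if anything falls off the work surface, if the arm or the gripper's body presses on something with over 40 N, if the wrist force passes 120 N, or if a joint passes its speed limit or range.

ROBOT

A 6-joint arm with a two-finger parallel gripper is mounted at the origin on the work surface. World frame = base frame: x ahead of the robot, y to its left, z up, the work surface at z = 0. Lengths are in m, angles in rad, forces in N, time in s.
With the tool pointing down it reaches from about 0.375 to 0.975 m from the base axis. Payload 3.8 kg.
Tool frame: the origin (TCP) lies on the centre line of the jaws, within the pads' length; the fingertips stand 14 mm ahead of it and the grasp point (between the pads) lies 5 mm behind it; z points along the fingers, x is the direction in which the jaws open and shut, and the axes are right-handed (so a half turn about z gives the same grasp; the last joint's range is limited). The gripper opens to 85 mm and grips with 20 to 120 N. Pads are 22 mm wide; open, the fingers measure 114 mm over their backs; the gripper's body (76 mm by 85 mm) begins 54 mm behind the grasp point. The pads swing forward as they close: fully open they stand 13 mm farther back than shut.
Start: joints at [1.295, 0.264, 1.604, -0, 1.274, -0.037], TCP at [0.16, 0.656, 0.217] pointing down, gripper open.
Joint ranges: [-2.63, 2.63], [-0.94, 2.18], [0.31, 2.57], [-1.31, 4.45], [0, 2.66], [-2.55, 2.55]. Speed limits (rad/s): [2.57, 2.57, 3.14, 3.14, 3.14, 3.14].

INTERFACE

Orientations are given as a rotation vector (axis times angle).
In Python, from workcell import bot gives the robot as it stands. The module is installed in compiled form; this text tells all that it offers.
- The arm moves only by the tool arm_command, never from a script. Its argument "steps" is one flat list of numbers, 7 for each row, row after row: the shift along the tool's x, y, z in units of 30 mm (1.0 is 30 mm), then the turn, a rotation vector about the tool's x, y, z in units of 6 degrees (1.0 is 6 degrees), then the opening, from 0 (shut) to 1 (fully open). In form: [tx, ty, tz, ax, ay, az, fingers, tx, ty, tz, ax, ay, az, fingers, ...]. A call has 1 to 10 rows; each row shifts and turns the commanded pose from where the row before left it, along the tool's axes as they then stand; what a row does not reach is not made up. A row lasts 1/8 s, in which the tool goes at most 62.5 mm and 10.7 degrees, less where a joint would pass 70% of its speed; a pose out of reach is approached as far as the arm can. A call is refused whole if a number of a shift passes 1 or a number of a turn 1, either way. A call with a gripper value outside its range is refused whole. The fingers move at their own pace and stop on an object; "squeeze" is the grip in N (left out, the last holds). Time passes only in rows, so rows that do not move let the fingers close. It gives the time, the measured TCP pose, the force and the opening at its end, in the units of the state.
- bot.read_state(): the state, without advancing time (a new reading comes with each control period).
- bot.read_camera(name): name is "scene" or "top" or "wrist"; returns a dict with "img" (420x560x3 uint8, red, green, blue), "camera_matrix" (3x3 intrinsics, pixels), "pose" (4x4, takes a point from camera to world coordinates); the wrist camera has in their place "T_tool_cam" (4x4, takes a point from camera to tool coordinates, whose origin is the TCP and whose axes are the tool frame's). Camera axes: x right, y down, z forward; pixel columns grow to the right and rows downward; lengths in m; the calibration is good to about 2 mm. A picture is of the moment at which its call begins: read the wrist's pose just before it. There is no depth.
- bot.finish_job(): hands the job in, once; it reports no verdict.
The state is a dict: "time": time; "q": joint angles; "joint_vel": joint speeds; "joint_torque": joint torques, N m; "tool_pos": TCP position; "tcp_rot": TCP orientation; "wrist_force": force on the tool from outside, world axes, zero at the start; "torque": the same for the moment, N m; "width": opening from 0.0 (shut) to 1.0 (fully open).
Only numpy, scipy, OpenCV 4.12 (cv2) and the standard library are available. Lean on these libraries where they do the work, as an engineer would, in place of code of your own. Each camera call takes 0.05 s, during which the arm holds its last target.

## Working session

There is one attempt and no reset: what is moved stays moved. The work goes in short steps, Python scripts to look and compute and a tool call to move; the robot and the scene stay as the last step left them, time stands still between calls to the robot, and variables do not carry over. Pictures are saved under pics/ and viewed, and the job is handed in when it is done.

Besides the shell and the picture viewer there is one more tool, called after "Call:" in YAML: its name, and indented under it one key for each argument. arm_command: Moves the arm, as the interface text tells. Its arguments: {"type":"object","properties":{"steps":{"type":"array","items":{"type":"number"}},"squeeze":{"type":"number"}},"required":["steps"]}

```bash
mkdir -p pics; python3 - <<'E'
from workcell import bot
import cv2,numpy as np
s=bot.read_state();print(s)
for n in("scene","top","wrist"):
    c=bot.read_camera(n);cv2.imwrite(f"pics/{n}0.png",c["img"][:,:,::-1])
    np.savez(f"{n}0.npz",**c)
    print(n,c["camera_matrix"].round(1).tolist(),np.round(c.get("pose",c.get("T_tool_cam")),3).tolist())
E
```

```text
{'time': 0.0, 'q': array([ 1.29511627e+00,  2.64740812e-01,  1.60538460e+00,  1.06021369e-05,
        1.27369941e+00, -3.68946454e-02]), 'joint_vel': array([-0.00142271, -0.00012422, -0.00152409,  0.00040772, -0.00043812,
       -0.00271891]), 'joint_torque': array([-6.95309154e-04, -5.15109229e+01, -3.67328525e+01,  1.25795941e-04,
        1.27140436e-02, -3.10565679e-05]), 'tool_pos': array([0.15943817, 0.65510877, 0.21526466]), 'tcp_rot': array([ 2.46919729,  1.94022202, -0.00284319]), 'wrist_force': array([ 0.67937768, -0.56420918, -0.0345213 ]), 'torque': array([-0.03117564,  0.01587603, -0.05028333]), 'width': 0.9971627369689516}
scene [[431.6, 0.0, 278.0], [0.0, 431.6, 199.6], [0.0, 0.0, 1.0]] [[-0.412, 0.526, -0.744, 1.241], [0.911, 0.238, -0.336, 0.317], [0.0, -0.817, -0.577, 0.717], [0.0, 0.0, 0.0, 1.0]]
top [[400.2, 0.0, 270.7], [0.0, 400.2, 213.0], [0.0, 0.0, 1.0]] [[-0.01, -0.991, 0.136, 0.362], [-1.0, 0.008, -0.015, -0.022], [0.013, -0.137, -0.991, 1.078], [0.0, 0.0, 0.0, 1.0]]
wrist [[357.5, 0.0, 280.0], [0.0, 357.5, 207.4], [0.0, 0.0, 1.0]] [[1.0, 0.001, 0.001, 0.001], [-0.001, 0.965, 0.263, -0.067], [-0.001, -0.263, 0.965, -0.157], [0.0, 0.0, 0.0, 1.0]]
```

View pics/scene0.png

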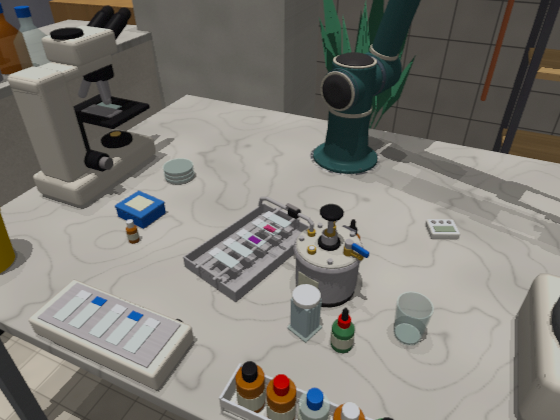

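View pics/top0.png

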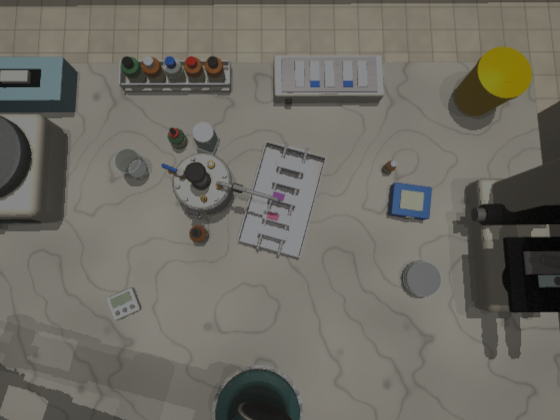

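View pics/wrist0.png

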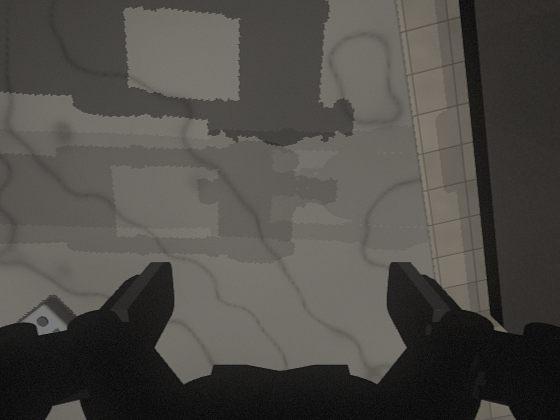

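```bash
python3 - <<'E'
import cv2
a=cv2.imread("pics/top0.png")[110:260,110:260];b=cv2.imread("pics/scene0.png")[190:320,270:400]
cv2.imwrite("pics/topz.png",cv2.resize(a,(600,600),interpolation=cv2.INTER_CUBIC));cv2.imwrite("pics/scz.png",cv2.resize(b,(600,600),interpolation=cv2.INTER_CUBIC))
E
```

```text
(no output)
```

View pics/topz.png

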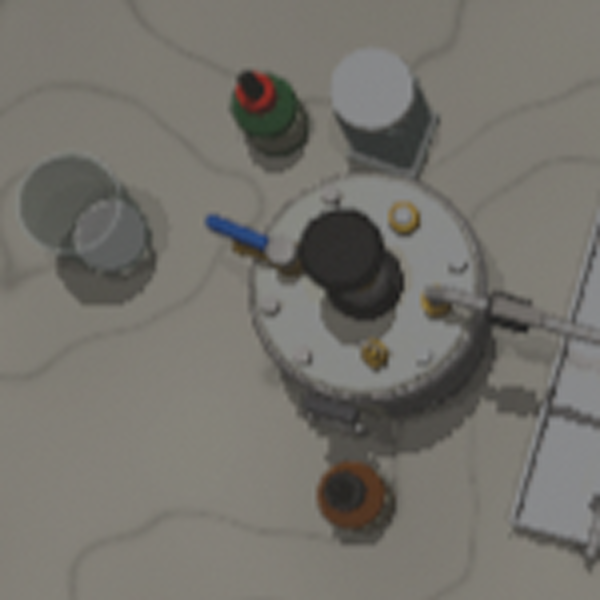

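View pics/scz.png

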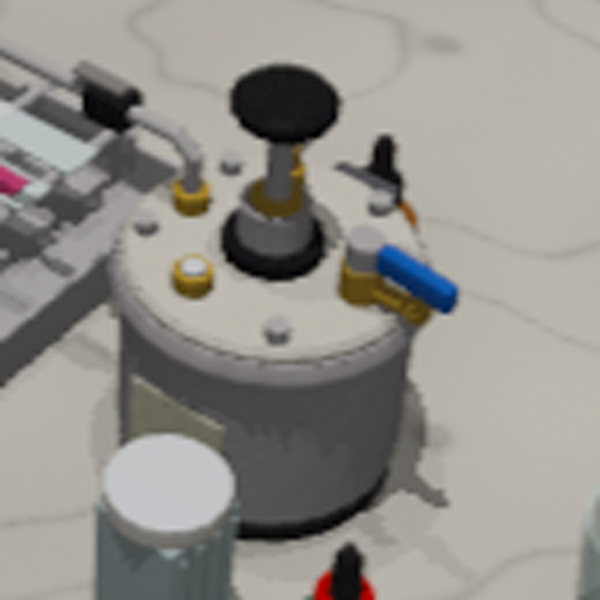

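```bash
cat > h.py <<'E'
import numpy as np
def cast(n,px,z):
    c=np.load(n+'0.npz');K=c['camera_matrix'];P=c['pose']
    d=P[:3,:3]@np.linalg.solve(K,[*px,1]);o=P[:3,3];return o+d*(z-o[2])/d[2]
E
python3 - <<'E'
from h import *
import numpy as np
t=lambda x,y:(110+x/4-.4,110+y/4-.4)
s=lambda x,y:(270+x*130/600-.4,190+y*130/600-.4)
T={}
for k,p,z in [("knob",(342,248),.21),("pin",(404,217),.1335),("relief",(376,352),.158),("tip",(210,220),.156),("piv",(283,250),.156),("stub",(240,245),.13),("lid",(368,284),.122)]:
    T[k]=cast("top",t(*p),z);print("top",k,T[k].round(4))
for k,p,z in [("knob",(284,101),.21),("pin",(193,268),.1335),("tip",(452,290),.156),("piv",(364,238),.156),("lid",(265,258),.122)]:
    print("sc",k,cast("scene",s(*p),z).round(4))
for k,p,z in [("redcap",(250,80),.104),("coplid",(373,90),.1),("beaker",(70,203),.088),("amber",(345,490),.104)]:
    print(k,cast("top",t(*p),z).round(3))
E
```

```text
top knob [0.5759 0.1317 0.21  ]
top pin [0.6137 0.1081 0.1335]
top relief [0.5266 0.1201 0.158 ]
top tip [0.6066 0.2191 0.156 ]
top piv [0.5882 0.1758 0.156 ]
top stub [0.5978 0.2074 0.13  ]
top lid [0.575  0.1311 0.122 ]
sc knob [0.5816 0.1333 0.21  ]
sc pin [0.6147 0.1083 0.1335]
sc tip [0.6074 0.2193 0.156 ]
sc piv [0.5906 0.1764 0.156 ]
sc lid [0.5827 0.1313 0.122 ]
redcap [0.711 0.21  0.104]
coplid [0.705 0.133 0.1  ]
beaker [0.636 0.326 0.088]
amber [0.451 0.146 0.104]
```

```bash
cat >> h.py <<'E'
from scipy.spatial.transform import Rotation as R
def delta(target):
    from workcell import bot
    s=bot.read_state();M=R.from_rotvec(s['tcp_rot']).as_matrix()
    d=M.T@(np.array(target)-s['tool_pos'])
    print("t",round(s['time'],2),"pos",s['tool_pos'].round(4),"F",s['wrist_force'].round(1),"toolx",M[:,0].round(3),"z",M[:,2].round(3),"w",round(s['width'],2));print("units",(d/.03).round(2))
E
python3 -c "
from h import *
delta([.54,.22,.30])"
```

```text
t 0.15 pos [0.1595 0.6552 0.2155] F [-0.2 -0.  -0.9] toolx [ 0.237  0.972 -0.002] z [-0.    -0.002 -1.   ] w 1.0
units [-11.1   15.76  -2.8 ]
```

Call:
arm_command:
  steps: [-0.6, 0.9, -0.5, 0, 0, 0, 0, -0.7, 1, -0.4, 0, 0, 0, 0, -0.7, 1, -0.4, 0, 0, 0, 0, -0.7, 1, -0.4, 0, 0, 0, 0, -0.7, 1, -0.4, 0, 0, 0, 0, -0.7, 1, -0.4, 0, 0, 0, 0, -0.7, 1, -0.3, 0, 0, 0, 0, -0.7, 1, 0, 0, 0, 0, 0]
  squeeze: 30

```text
time: 1.15
tool_pos: [0.3518, 0.4388, 0.3015]
tcp_rot: [-2.47, -1.941, -0.002]
wrist_force: [0.4, 0.8, -0.9]
width: 0.001
```

Call:
arm_command:
  steps: [-0.7, 1, 0, 0, 0, 0, 0, -0.7, 1, 0, 0, 0, 0, 0, -0.7, 1, 0, 0, 0, 0, 0, -0.7, 1, 0, 0, 0, 0, 0, -0.7, 1, 0, 0, 0, 0, 0, -0.7, 1, 0, 0, 0, 0, 0, -0.7, 1, 0, 0, 0, 0, 0, -0.7, 0.8, 0, 0, 0, 0, 0, 0, 0, 0, 0, 0, 0, 0]

```text
time: 2.28
tool_pos: [0.5393, 0.2191, 0.3]
tcp_rot: [2.473, 1.937, -0.002]
wrist_force: [-0.1, 1.4, -0.8]
width: -0.004
```

```bash
python3 - <<'E'
from h import *
from workcell import bot
import cv2
delta([.54,.22,.30])
s=bot.read_state();c=bot.read_camera("wrist")
np.savez("w1.npz",p=s['tool_pos'],r=s['tcp_rot'],**c)
cv2.imwrite("pics/w1.png",c["img"][:,:,::-1])
E
```

```text
t 2.27 pos [0.5393 0.2191 0.3   ] F [-0.1  1.4 -0.8] toolx [ 0.24   0.971 -0.001] z [-0.001 -0.001 -1.   ] w -0.0
units [ 0.03  0.01 -0.  ]
```

View pics/w1.png

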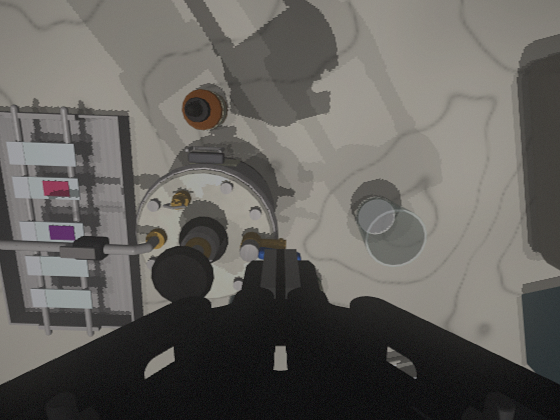

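```bash
cat >> h.py <<'E'
def wcast(f,px,z):
    c=np.load(f);M=R.from_rotvec(c['r']).as_matrix();T=c['T_tool_cam']
    o=M@T[:3,3]+c['p'];d=M@T[:3,:3]@np.linalg.solve(c['camera_matrix'],[*px,1]);return o+d*(z-o[2])/d[2]
E
python3 - <<'E'
from h import *
import cv2
for k,p,z in [("piv",(253,250),.156),("relief",(180,199),.158),("knob",(183,276),.21),("stubend",(286,243),.131),("spout",(157,240),.13),("stubtopR",(286,240),.135)]: print(k,wcast("w1.npz",p,z).round(4))
a=cv2.imread("pics/w1.png")[180:300,200:330];cv2.imwrite("pics/w1z.png",cv2.resize(a,None,fx=5,fy=5,interpolation=cv2.INTER_CUBIC))
E
```

```text
piv [0.5865 0.1832 0.156 ]
relief [0.5254 0.1347 0.158 ]
knob [0.5741 0.1359 0.21  ]
stubend [0.5965 0.2118 0.131 ]
spout [0.5639 0.0908 0.13  ]
stubtopR [0.592  0.2128 0.135 ]
```

View pics/w1z.png

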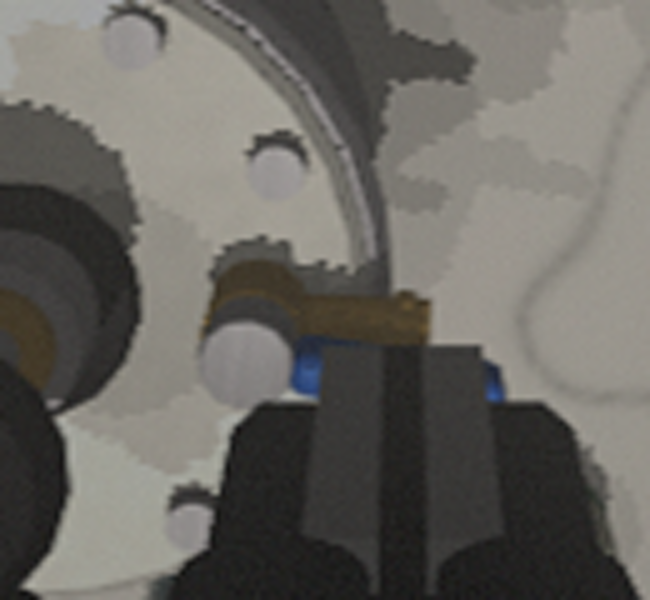

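```bash
python3 - <<'E'
from h import *
c=np.load("w1.npz");T=c['T_tool_cam']
for px in [(280,249),(264.5,249),(296,249)]:
    d=T[:3,:3]@np.linalg.solve(c['camera_matrix'],[*px,1]);o=T[:3,3]
    for y in(-.011,-.009): print(px,y,(o+d*(y-o[1])/d[1]).round(4))
delta([.573,.228,.162])
E
```

```text
(280, 249) -0.011 [ 0.0007 -0.011  -0.0169]
(280, 249) -0.009 [ 0.0007 -0.009  -0.0119]
(264.5, 249) -0.011 [-0.0058 -0.011  -0.0169]
(264.5, 249) -0.009 [-0.006  -0.009  -0.0119]
(296, 249) -0.011 [ 0.0074 -0.011  -0.0169]
(296, 249) -0.009 [ 0.0077 -0.009  -0.0119]
t 2.33 pos [0.5386 0.2202 0.3   ] F [-0.5  0.5 -0.4] toolx [ 0.238  0.971 -0.   ] z [-0.001  0.    -1.   ] w -0.0
units [0.53 1.06 4.6 ]
```

Call:
arm_command:
  steps: [0.3, 0.6, 0.8, 0, 0, 0, 0, 0.2, 0.5, 0.9, 0, 0, 0, 0, 0, 0, 0.9, 0, 0, 0, 0, 0, 0, 0.9, 0, 0, 0, 0, 0, 0, 0.9, 0, 0, 0, 0, 0, 0, 0.1, 0, 0, 0, 0]

```text
time: 3.08
tool_pos: [0.5715, 0.228, 0.1628]
tcp_rot: [-2.467, -1.941, 0.008]
wrist_force: [1.0, 0.0, -0.3]
width: -0.002
```

```bash
python3 - <<'E'
from h import *
from workcell import bot
import cv2
delta([.573,.228,.162])
for n,(a,b,c_,d) in {"scene":(170,300,290,420),"top":(110,260,110,260)}.items():
    c=bot.read_camera(n);cv2.imwrite(f"pics/{n}2.png",cv2.resize(c["img"][a:b,c_:d,::-1],(600,600),interpolation=cv2.INTER_CUBIC))
E
```

```text
t 3.08 pos [0.5715 0.228  0.1628] F [ 1.   0.  -0.3] toolx [ 0.235  0.972 -0.003] z [-0.005 -0.001 -1.   ] w -0.0
units [0.01 0.05 0.03]
```

View pics/scene2.png

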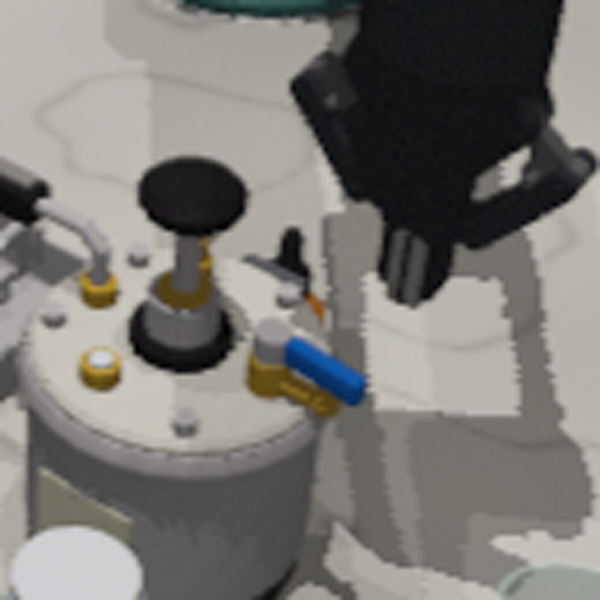

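View pics/top2.png

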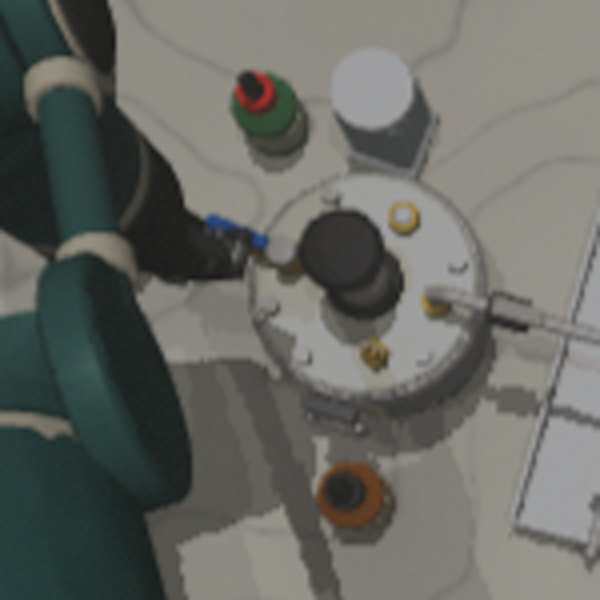

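```bash
python3 - <<'E'
from h import *
c=np.load("scene0.npz");Pi=np.linalg.inv(c['pose'])
for z in(.135,.142,.149,.156,.163):
  for x in (.5715,.582):
    p=c['camera_matrix']@(Pi@[x,.228,z,1])[:3];p=p[:2]/p[2];print(z,x,((p-[290,170])*600/130).round(0))
E
```

```text
0.135 0.5715 [393. 371.]
0.135 0.582 [387. 386.]
0.142 0.5715 [395. 359.]
0.142 0.582 [389. 374.]
0.149 0.5715 [397. 347.]
0.149 0.582 [391. 362.]
0.156 0.5715 [399. 334.]
0.156 0.582 [393. 349.]
0.163 0.5715 [402. 322.]
0.163 0.582 [396. 337.]
```

Call:
arm_command:
  steps: [0, 0, 0.4, 0, 0, 0, 0, 0, 0, 0.4, 0, 0, 0, 0, 0, 0, 0, 0, 0, 0, 0]

```text
time: 3.55
tool_pos: [0.5731, 0.2273, 0.1401]
tcp_rot: [-2.47, -1.94, 0.004]
wrist_force: [-0.7, 0.2, -0.5]
width: 0.001
```

```bash
cat >> h.py <<'E'
def look(n,tag,box=None):
    from workcell import bot
    import cv2
    s=bot.read_state();c=bot.read_camera(n);im=c["img"][:,:,::-1]
    np.savez(tag+".npz",p=s['tool_pos'],r=s['tcp_rot'],**c)
    if box: im=cv2.resize(im[box[0]:box[1],box[2]:box[3]],(600,600),interpolation=cv2.INTER_CUBIC)
    cv2.imwrite(f"pics/{tag}.png",im)
E
python3 - <<'E'
from h import *
delta([.573,.228,.14])
look("scene","s3",(170,300,290,420));look("wrist","w3")
E
```

```text
t 3.55 pos [0.5731 0.2273 0.1401] F [-0.7  0.2 -0.5] toolx [ 0.237  0.972 -0.001] z [-0.002 -0.001 -1.   ] w 0.0
units [ 0.02 -0.01  0.  ]
```

View pics/s3.png

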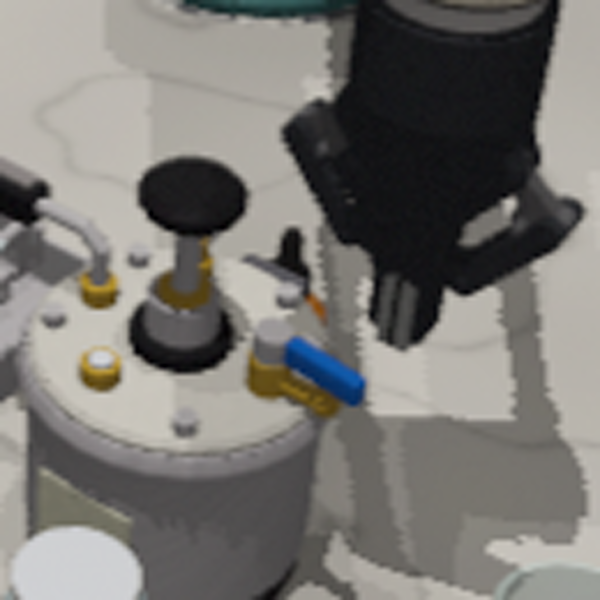

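View pics/w3.png

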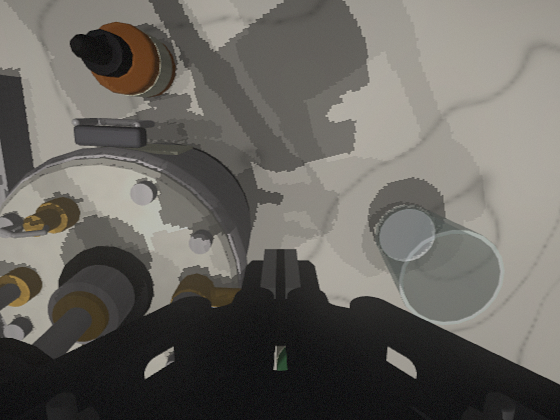

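```bash
python3 - <<'E'
from h import *
piv=np.array([.589,.177]);tx=np.array([.237,.972]);ty=np.array([.972,-.237])
prev=np.array([.5731,.2273])
for a in (66,58,50,42,34,26,18,10,2,-6,-12,-16,-20):
    r=np.radians(a);d=np.array([np.cos(r),np.sin(r)]);n=np.array([-d[1],d[0]])
    off=.0045+.011*abs(n@ty)+.0145*abs(n@tx);c=piv+.043*d+off*n
    e=c-prev;print(a,c.round(4),"units",(e@tx/.03).round(2),(e@ty/.03).round(2));prev=c
E
```

```text
66 [0.5901 0.2236] units 0.01 0.58
58 [0.5952 0.2238] units 0.05 0.16
50 [0.6007 0.2233] units 0.03 0.18
42 [0.6064 0.2219] units 0.0 0.19
34 [0.6121 0.2196] units -0.03 0.2
26 [0.6177 0.2162] units -0.07 0.21
18 [0.6229 0.2118] units -0.1 0.2
10 [0.6275 0.2063] units -0.14 0.19
2 [0.6312 0.1999] units -0.18 0.17
-6 [0.6339 0.1927] units -0.21 0.14
-12 [0.6351 0.187 ] units -0.18 0.08
-16 [0.6357 0.1838] units -0.1 0.04
-20 [0.6363 0.1812] units -0.08 0.04
```

Call:
arm_command:
  steps: [0, 0, 0.4, 0, 0, 0, 0, 0, 0.3, 0, 0, 0, 0, 0, 0, 0.3, 0, 0, 0, 0, 0, 0.05, 0.2, 0, 0, 0, 0, 0, 0.05, 0.2, 0, 0, 0, 0, 0, 0, 0.2, 0, 0, 0, 0, 0, -0.05, 0.2, 0, 0, 0, 0, 0]

```text
time: 4.53
tool_pos: [0.6155, 0.2192, 0.1296]
tcp_rot: [-2.47, -1.941, 0.0]
wrist_force: [-1.4, 1.5, -0.3]
width: 0.001
```

```bash
python3 - <<'E'
from h import *
delta([.6177,.2162,.128])
look("scene","s4",(170,300,290,420));look("top","t4",(110,260,110,260))
E
```

```text
t 4.53 pos [0.6155 0.2192 0.1296] F [-1.4  1.5 -0.3] toolx [0.236 0.972 0.   ] z [-0.  0. -1.] w 0.0
units [-0.08  0.09  0.05]
```

View pics/s4.png

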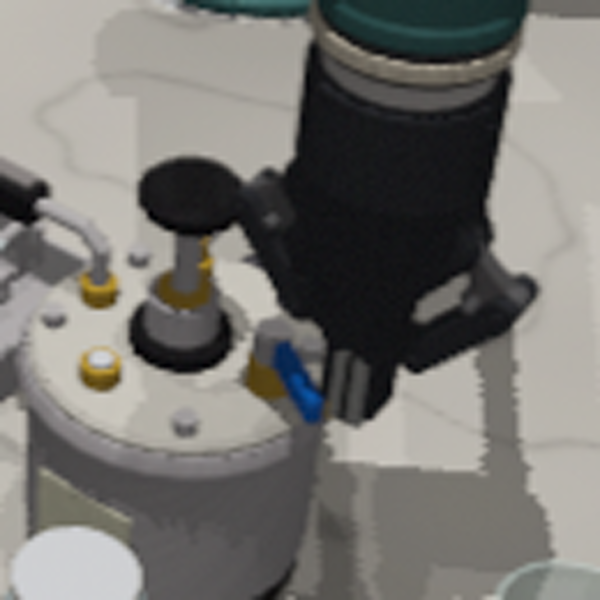

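View pics/t4.png

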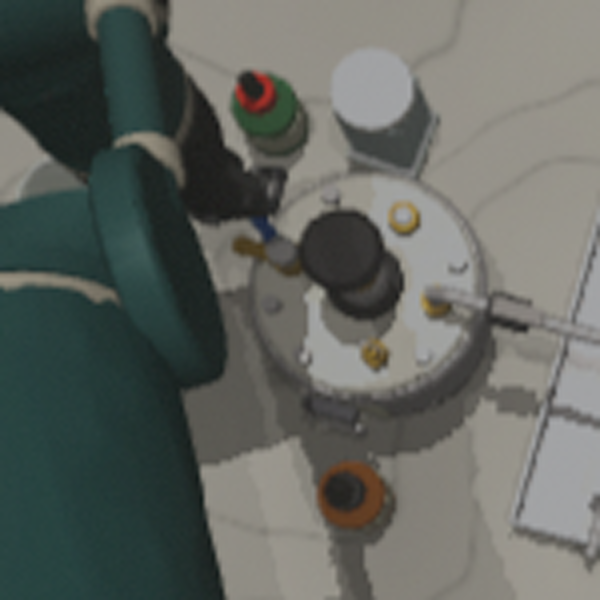

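```bash
python3 - <<'E'
from h import *
c=np.load("scene0.npz");Pi=np.linalg.inv(c['pose'])
for dx in(-.055,-.065,-.075):
 for z in(.18,.2,.22,.24):
    p=c['camera_matrix']@(Pi@[.6155+dx*.236,.2192+dx*.972,z,1])[:3];p=p[:2]/p[2];print(dx,z,((p-[290,170])*600/130).round(0))
E
```

```text
-0.055 0.18 [242. 295.]
-0.055 0.2 [247. 258.]
-0.055 0.22 [251. 220.]
-0.055 0.24 [255. 180.]
-0.065 0.18 [222. 286.]
-0.065 0.2 [226. 249.]
-0.065 0.22 [230. 210.]
-0.065 0.24 [234. 171.]
-0.075 0.18 [202. 276.]
-0.075 0.2 [205. 239.]
-0.075 0.22 [209. 201.]
-0.075 0.24 [213. 162.]
```

Call:
arm_command:
  steps: [-0.05, 0.2, 0, 0, 0, 0, 0, -0.1, 0.2, 0, 0, 0, 0, 0, -0.15, 0.2, 0, 0, 0, 0, 0, -0.2, 0.2, 0, 0, 0, 0, 0, -0.2, 0.1, 0, 0, 0, 0, 0]

```text
time: 5.25
tool_pos: [0.6373, 0.1919, 0.1298]
tcp_rot: [2.47, 1.94, 0.001]
wrist_force: [-1.0, 1.2, -0.4]
width: -0.003
```

```bash
python3 - <<'E'
from h import *
delta([.637,.1838,.128])
look("scene","s5",(170,300,290,420));look("top","t5",(110,260,110,260))
E
```

```text
t 5.25 pos [0.6373 0.1919 0.1298] F [-1.   1.2 -0.4] toolx [0.237 0.972 0.   ] z [ 0.001  0.    -1.   ] w -0.0
units [-0.26  0.06  0.06]
```

View pics/s5.png

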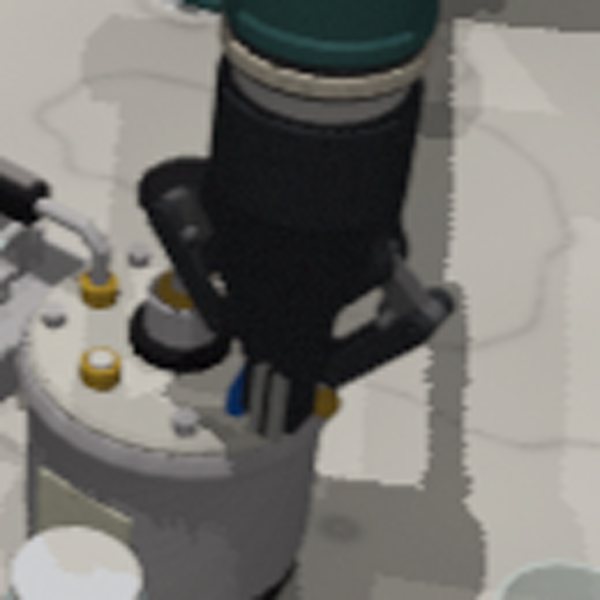

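View pics/t5.png

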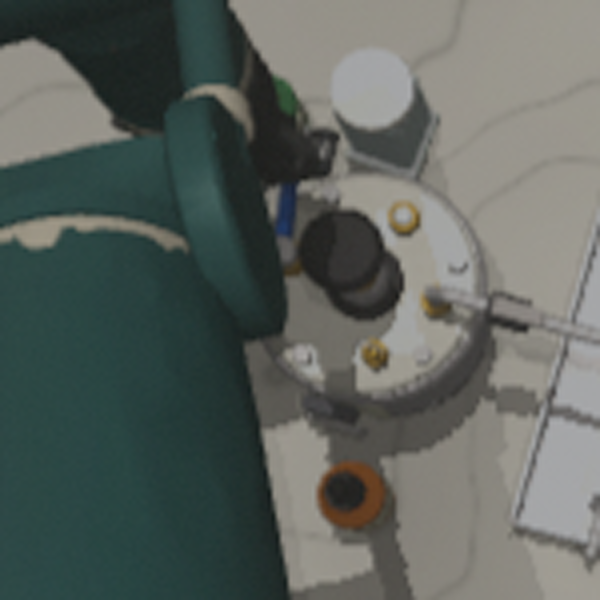

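Call:
arm_command:
  steps: [-0.15, 0.03, 0, 0, 0, 0, 0, -0.12, 0.02, 0, 0, 0, 0, 0, 0, 0, 0, 0, 0, 0, 0]

```text
time: 5.72
tool_pos: [0.6361, 0.1838, 0.1297]
tcp_rot: [2.47, 1.941, -0.0]
wrist_force: [1.0, 0.7, -0.0]
width: 0.0
```

```bash
python3 - <<'E'
from h import *
delta([.637,.1838,.128])
look("top","t6",(110,260,110,260))
E
```

```text
t 5.72 pos [0.6361 0.1838 0.1297] F [ 1.   0.7 -0. ] toolx [ 0.237  0.972 -0.   ] z [ 0. -0. -1.] w 0.0
units [0.01 0.03 0.06]
```

View pics/t6.png

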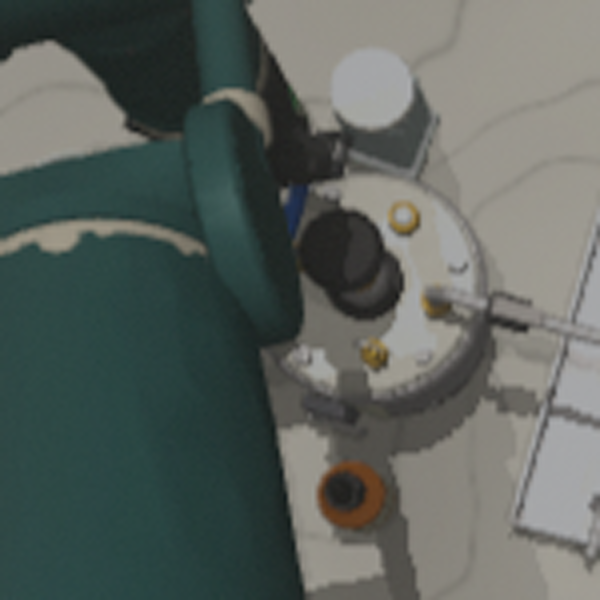

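Call:
arm_command:
  steps: [-0.06, 0.01, 0, 0, 0, 0, 0, -0.05, 0, 0, 0, 0, 0, 0]

```text
time: 6.02
tool_pos: [0.6356, 0.1817, 0.1297]
tcp_rot: [-2.47, -1.94, -0.002]
wrist_force: [0.6, 5.0, -0.5]
width: 0.004
```

Call:
arm_command:
  steps: [-0.05, 0, 0, 0, 0, 0, 0, 0, 0, 0, 0, 0, 0, 0]

```text
time: 6.28
tool_pos: [0.6356, 0.1815, 0.1297]
tcp_rot: [-2.469, -1.94, -0.005]
wrist_force: [1.7, 7.0, -0.4]
width: 0.0
```

Call:
arm_command:
  steps: [0.4, 0.1, 0, 0, 0, 0, 0, 0.4, 0.2, 0, 0, 0, 0, 0, 0, 0, -0.9, 0, 0, 0, 0, 0, 0, -1, 0, 0, 0, 0, 0, 0, -1, 0, 0, 0, 0, 0, 0, -1, 0, 0, 0, 0, 0, 0.5, -0.5, 0, 0, 0, 0, 0, 0.8, 0, 0, 0, 0, 0, 0, 0, 0, 0, 0, 0, 0]

```text
time: 7.4
tool_pos: [0.689, 0.191, 0.2613]
tcp_rot: [2.47, 1.94, -0.0]
wrist_force: [-0.7, 0.2, -0.5]
width: -0.002
```

```bash
python3 - <<'E'
from h import *
delta([.577,.132,.27])
look("scene","s7",(170,300,290,420));look("wrist","w7")
E
```

```text
t 7.4 pos [0.689  0.191  0.2613] F [-0.7  0.2 -0.5] toolx [ 0.237  0.971 -0.001] z [ 0.    -0.001 -1.   ] w -0.0
units [-2.8  -3.16 -0.29]
```

View pics/s7.png

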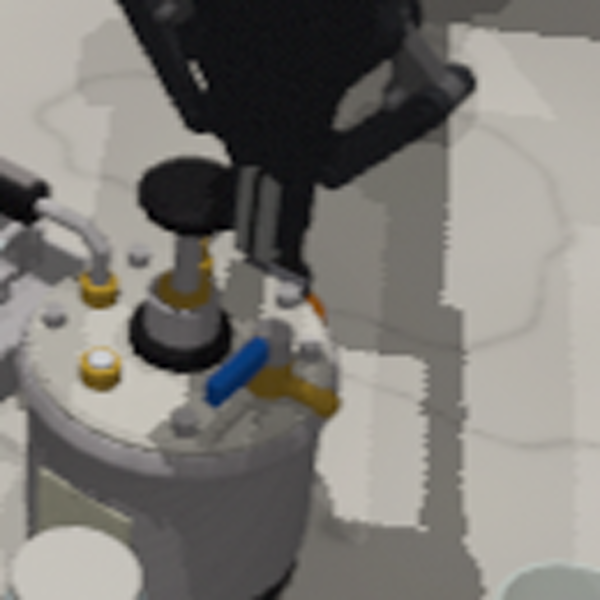

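View pics/w7.png

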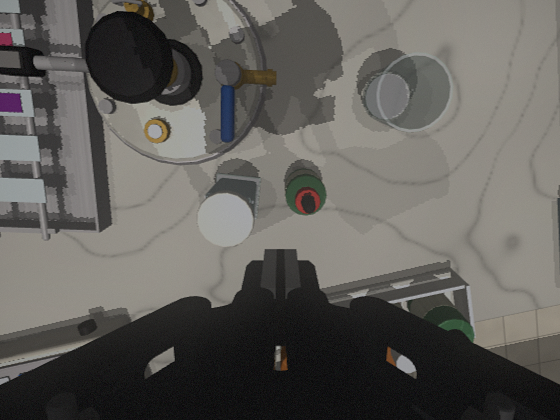

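```bash
python3 - <<'E'
from h import *
import cv2
im=np.load("w7.npz")['img'].astype(int)
r,g,b=im[...,0],im[...,1],im[...,2]
m=((b>r+40)&(b>g+25));m[:70]=0;m[150:]=0;m[:,:200]=0;m[:,260:]=0
ys,xs=np.nonzero(m);print(len(xs),xs.min(),xs.max(),ys.min(),ys.max())
rc=cv2.minAreaRect(np.c_[xs,ys].astype(np.float32));bx=cv2.boxPoints(rc);print(rc)
P=np.array([wcast("w7.npz",p,.156) for p in bx]);print(P.round(4))
vx,vy,x0,y0=cv2.fitLine(np.c_[xs,ys].astype(np.float32),2,0,.01,.01).ravel()
a=wcast("w7.npz",(x0-vx*20,y0-vy*20),.15);c=wcast("w7.npz",(x0+vx*20,y0+vy*20),.15);e=c-a
print("lever deg",np.degrees(np.arctan2(e[1],e[0])))
piv=wcast("w7.npz",(228,72),.158);st=wcast("w7.npz",(275,77),.131);print("piv",piv,"stub",st,np.degrees(np.arctan2(*(st-piv)[1::-1])))
k=wcast("w7.npz",(129,56),.21);pin=wcast("w7.npz",(156,131),.1335);print("knob",k,"pin",pin)
m=(r<45)&(g<45)&(b<45);m[120:]=0;m[:,200:]=0;m[:,:80]=0
n,l,s,cc=cv2.connectedComponentsWithStats(m.astype(np.uint8));print(s[1:][s[1:,4]>200],cc[1:][s[1:,4]>200])
E
```

```text
515 221 231 86 139
((226.0, 112.5), (53.0, 10.0), 90.0)
[[0.5973 0.1719 0.156 ]
 [0.599  0.1786 0.156 ]
 [0.6339 0.1688 0.156 ]
 [0.6322 0.1618 0.156 ]]
lever deg 162.97309085044807
piv [0.58995021 0.17931737 0.158     ] stub [0.59832731 0.20993456 0.131     ] 74.69792708158074
knob [0.57612875 0.13527253 0.21      ] pin [0.61515804 0.11037019 0.1335    ]
[[  80    0  120  105 7473]] [[135.12913154  58.4769169 ]]
```

```bash
python3 -c "
from h import *
delta([.577,.1335,.235])"
```

```text
t 7.5 pos [0.6873 0.1915 0.2607] F [-0.5 -0.2 -0.2] toolx [ 0.237  0.972 -0.001] z [-0.002 -0.    -1.   ] w -0.0
units [-2.75 -3.11  0.86]
```

Call:
arm_command:
  steps: [-0.75, -0.8, 0, 0, 0, 0, 0, -0.7, -0.8, 0, 0, 0, 0, 0, -0.7, -0.8, 0, 0, 0, 0, 0, -0.6, -0.7, 0, 0, 0, 0, 0, 0, 0, 0.4, 0, 0, 0, 0, 0, 0, 0.6, 0, 0, 0, 0, 0, 0, 0, 0, 0, 0, 0]

```text
time: 8.38
tool_pos: [0.5764, 0.1334, 0.2281]
tcp_rot: [-2.468, -1.94, 0.007]
wrist_force: [-0.6, -0.6, 0.2]
width: -0.003
```

```bash
python3 - <<'E'
from h import *
delta([.577,.1335,.192])
look("scene","s8",(130,300,250,420))
E
```

```text
t 8.38 pos [0.5764 0.1334 0.2281] F [-0.6 -0.6  0.2] toolx [ 0.236  0.972 -0.002] z [-0.005 -0.001 -1.   ] w -0.0
units [0.01 0.03 1.2 ]
```

View pics/s8.png

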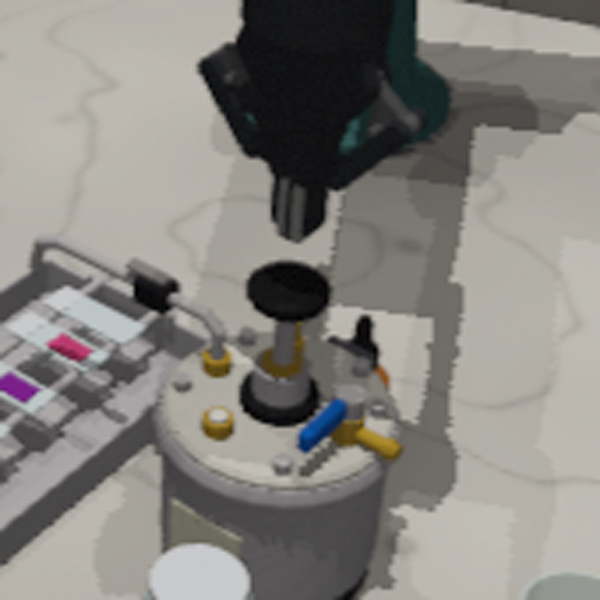

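Call:
arm_command:
  steps: [0, 0, 0.8, 0, 0, 0, 0, 0, 0, 0.2, 0, 0, 0, 0, 0, 0, 0.2, 0, 0, 0, 0]

```text
time: 8.8
tool_pos: [0.5782, 0.1334, 0.1955]
tcp_rot: [2.47, 1.941, 0.0]
wrist_force: [0.5, -0.5, 0.4]
width: 0.001
```

Call:
arm_command:
  steps: [0, 0, 0.2, 0, 0, 0, 0, 0, 0, 0, 0, 0, 0, 0]

```text
time: 9.05
tool_pos: [0.5783, 0.1334, 0.1913]
tcp_rot: [2.47, 1.941, 0.002]
wrist_force: [-3.3, -1.2, 6.6]
width: -0.002
```

Call:
arm_command:
  steps: [0, 0, 0.6, 0, 0, 0, 0, 0, 0, 0.5, 0, 0, 0, 0, 0, 0, 0, 0, 0, 0, 0]

```text
time: 9.43
tool_pos: [0.5796, 0.1336, 0.1607]
tcp_rot: [2.469, 1.94, 0.006]
wrist_force: [-3.6, -0.8, 11.4]
width: -0.004
```

```bash
python3 - <<'E'
from h import *
delta([.577,.1335,.157])
look("scene","s9",(130,300,250,420))
E
```

```text
t 9.43 pos [0.5796 0.1336 0.1607] F [-3.6 -0.8 11.4] toolx [0.237 0.972 0.002] z [ 0.005  0.001 -1.   ] w -0.0
units [-0.02 -0.08  0.12]
```

View pics/s9.png

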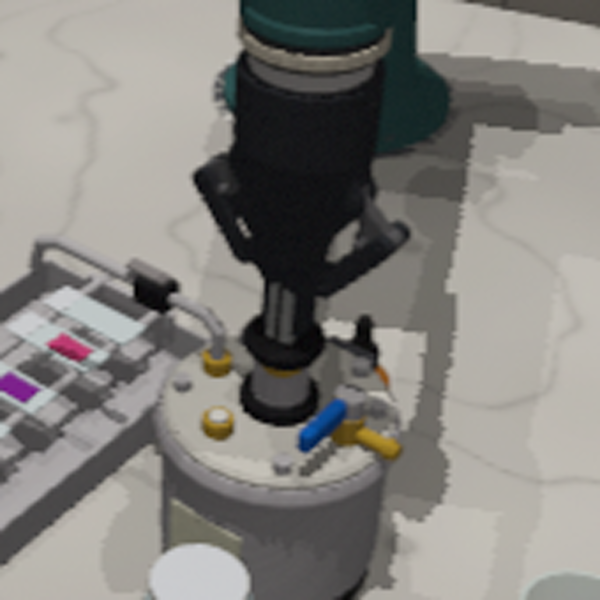

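Call:
arm_command:
  steps: [0, 0, 0.15, 0, 0, 0, 0, 0, 0, 0.05, 0, 0, 0, 0, 0, 0, 0, 0, 0, 0, 0]

```text
time: 9.85
tool_pos: [0.5798, 0.1337, 0.1601]
tcp_rot: [2.468, 1.939, 0.009]
wrist_force: [-14.8, -2.7, 35.9]
width: 0.001
```

Call:
arm_command:
  steps: [0, 0, -0.5, 0, 0, 0, 0, 0, 0, -1, 0, 0, 0, 0, 0, 0, 0, 0, 0, 0, 0, 0, 0, 0, 0, 0, 0, 0, 0, 0, 0, 0, 0, 0, 0]

```text
time: 10.48
tool_pos: [0.5777, 0.1333, 0.1953]
tcp_rot: [-2.47, -1.941, 0.0]
wrist_force: [0.2, 0.4, 5.2]
width: 0.002
```

```bash
python3 - <<'E'
from h import *
delta([.577,.1335,.158])
look("scene","s10",(130,300,250,420))
E
```

```text
t 10.47 pos [0.5777 0.1333 0.1953] F [0.2 0.4 5.2] toolx [ 0.237  0.972 -0.   ] z [-0. -0. -1.] w 0.0
units [ 0.   -0.02  1.24]
```

View pics/s10.png

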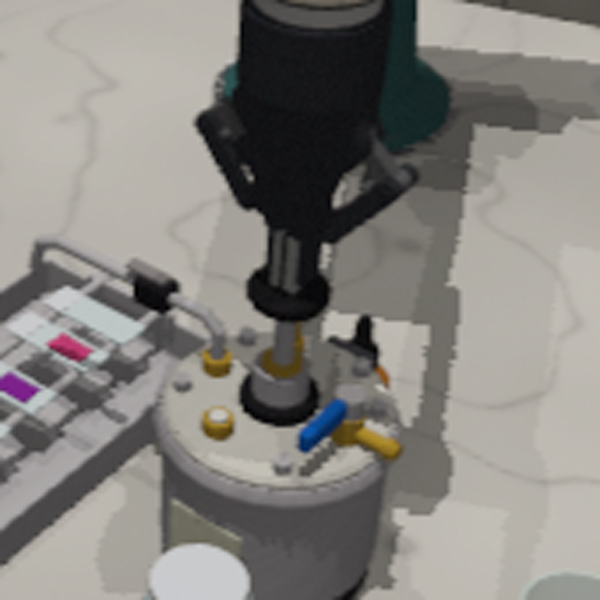

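Call:
arm_command:
  steps: [0, 0, -0.25, 0, 0, 0, 0, 0, 0, 0, 0, 0, 0, 0, 0, 0, 0.6, 0, 0, 0, 0, 0, 0, 0.6, 0, 0, 0, 0, 0, 0, 0.4, 0, 0, 0, 0, 0, 0, 0, 0, 0, 0, 0, 0, 0, 0, 0, 0, 0, 0, 0]

```text
schema error: expected a multiple of 7 numbers
```

Call:
arm_command:
  steps: [0, 0, -0.8, 0, 0, 0, 0, 0, 0, -0.8, 0, 0, 0, 0, 0, 0, 0, 0, 0, 0, 0, 0, 0, 0, 0, 0, 0, 0, 0, 0, 0, 0, 0, 0, 0]

```text
time: 11.15
tool_pos: [0.5767, 0.133, 0.2415]
tcp_rot: [-2.469, -1.94, 0.005]
wrist_force: [-0.0, 0.3, -0.4]
width: 0.002
```

```bash
python3 - <<'E'
from h import *
delta([.577,.1335,.158])
look("scene","s11",(130,300,250,420))
E
```

```text
t 11.15 pos [0.5767 0.133  0.2415] F [-0.   0.3 -0.4] toolx [ 0.237  0.972 -0.001] z [-0.003 -0.001 -1.   ] w 0.0
units [0.02 0.02 2.78]
```

View pics/s11.png

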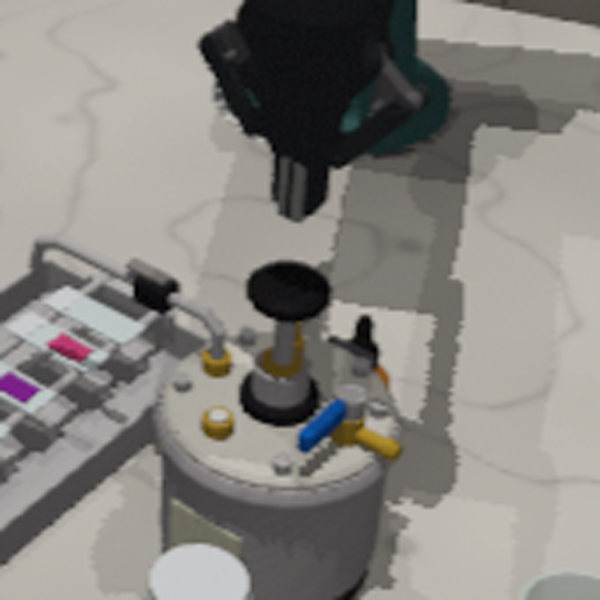

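Call:
arm_command:
  steps: [0, 0, 0.9, 0, 0, 0, 0, 0, 0, 0.6, 0, 0, 0, 0, 0, 0, 0.5, 0, 0, 0, 0, 0, 0, 0.5, 0, 0, 0, 0, 0, 0, 0.3, 0, 0, 0, 0, 0, 0, 0, 0, 0, 0, 0, 0, 0, 0, 0, 0, 0, 0]

```text
time: 12.08
tool_pos: [0.577, 0.1331, 0.1611]
tcp_rot: [-2.47, -1.941, 0.002]
wrist_force: [-6.8, -1.6, 10.9]
width: -0.006
```

Call:
arm_command:
  steps: [0, 0, 0.08, 0, 0, 0, 0, 0, 0, 0, 0, 0, 0, 0]

```text
time: 12.32
tool_pos: [0.5771, 0.1331, 0.1603]
tcp_rot: [-2.47, -1.941, 0.001]
wrist_force: [-10.2, -2.0, 18.6]
width: 0.0
```

Call:
arm_command:
  steps: [0, 0, -0.8, 0, 0, 0, 0, 0, 0, -0.8, 0, 0, 0, 0, 0, 0, 0, 0, 0, 0, 0, 0, 0, 0, 0, 0, 0, 0, 0, 0, 0, 0, 0, 0, 0]

```text
time: 12.95
tool_pos: [0.5767, 0.133, 0.2032]
tcp_rot: [-2.469, -1.94, 0.004]
wrist_force: [-0.3, 0.1, -0.2]
width: 0.003
```

```bash
python3 - <<'E'
from h import *
delta([.577,.1335,.158])
look("scene","s12",(130,300,250,420))
E
```

```text
t 12.95 pos [0.5767 0.133  0.2032] F [-0.3  0.1 -0.2] toolx [ 0.237  0.972 -0.001] z [-0.003 -0.001 -1.   ] w 0.0
units [0.02 0.01 1.51]
```

View pics/s12.png

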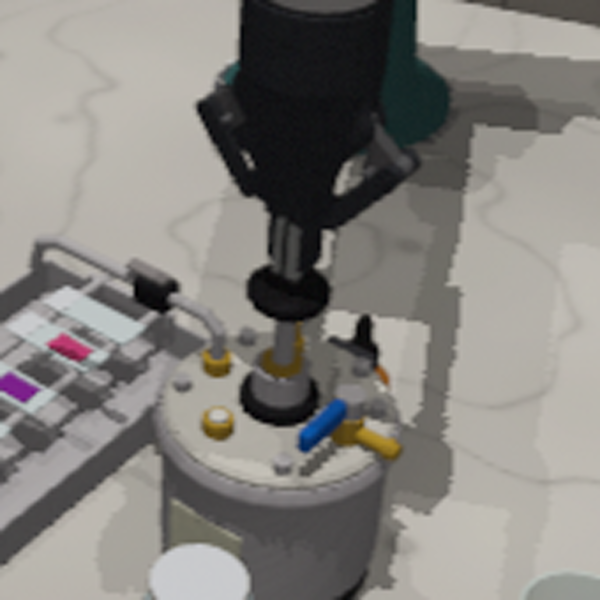

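Call:
arm_command:
  steps: [0, 0, 0.5, 0, 0, 0, 0, 0, -0.03, 0.5, 0, 0, 0, 0, 0, -0.05, 0.4, 0, 0, 0, 0, 0, 0, 0.2, 0, 0, 0, 0, 0, 0, 0, 0, 0, 0, 0, 0, 0, 0, 0, 0, 0, 0]

```text
time: 13.75
tool_pos: [0.5788, 0.1335, 0.1603]
tcp_rot: [2.466, 1.938, 0.009]
wrist_force: [1.8, -2.9, 12.3]
width: 0.001
```

```bash
python3 - <<'E'
from h import *
delta([.577,.1335,.158])
look("scene","s13",(130,300,250,420))
E
```

```text
t 13.75 pos [0.5788 0.1335 0.1603] F [ 1.8 -2.9 12.3] toolx [0.236 0.972 0.002] z [ 0.008 -0.    -1.   ] w 0.0
units [-0.01 -0.06  0.08]
```

View pics/s13.png

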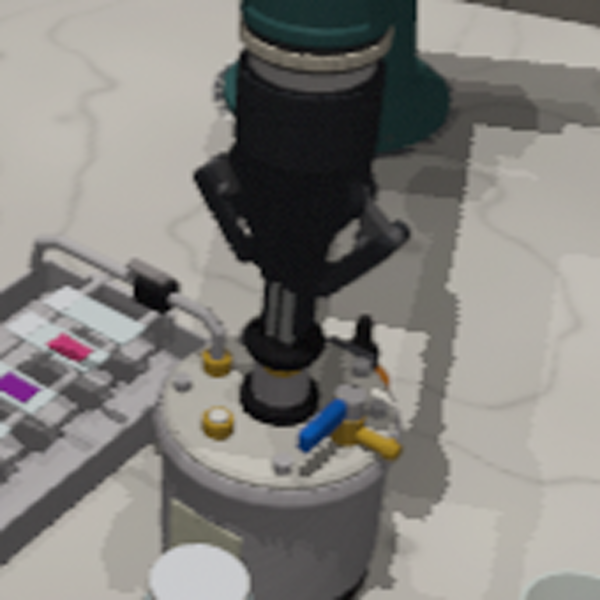

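Call:
arm_command:
  steps: [0, 0.08, -0.8, 0, 0, 0, 0, 0, 0, -0.8, 0, 0, 0, 0, 0, 0, 0, 0, 0, 0, 0, 0, 0, 0, 0, 0, 0, 0, 0, 0, 0, 0, 0, 0, 0]

```text
time: 14.42
tool_pos: [0.5765, 0.133, 0.203]
tcp_rot: [-2.469, -1.94, 0.005]
wrist_force: [0.8, 0.3, -0.4]
width: 0.001
```

Call:
arm_command:
  steps: [0, 0, 0.5, 0, 0, 0, 0, 0, -0.03, 0.5, 0, 0, 0, 0, 0, -0.05, 0.4, 0, 0, 0, 0, 0, 0, 0.25, 0, 0, 0, 0, 0, 0, 0, 0, 0, 0, 0, 0, 0, 0, 0, 0, 0, 0]

```text
time: 15.18
tool_pos: [0.5786, 0.1335, 0.1602]
tcp_rot: [2.466, 1.938, 0.009]
wrist_force: [-2.7, -3.4, 20.3]
width: -0.002
```

```bash
python3 - <<'E'
from h import *
delta([.577,.1335,.158])
look("scene","s14",(130,300,250,420))
E
```

```text
t 15.18 pos [0.5786 0.1335 0.1602] F [-2.7 -3.4 20.3] toolx [0.236 0.972 0.002] z [ 0.008 -0.    -1.   ] w -0.0
units [-0.01 -0.05  0.07]
```

View pics/s14.png

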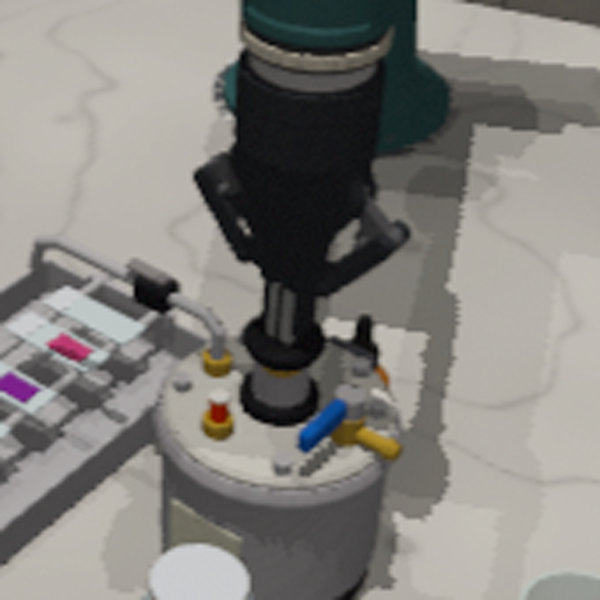

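Call:
arm_command:
  steps: [0, 0.08, -0.8, 0, 0, 0, 0, 0, 0, -0.85, 0, 0, 0, 0, 0, 0, 0, 0, 0, 0, 0, 0, 0, 0, 0, 0, 0, 0, 0, 0, 0, 0, 0, 0, 0]

```text
time: 15.85
tool_pos: [0.5764, 0.133, 0.2028]
tcp_rot: [-2.469, -1.94, 0.005]
wrist_force: [0.0, 0.3, 0.3]
width: 0.0
```

Call:
arm_command:
  steps: [0, 0, 0.5, 0, 0, 0, 0, 0, -0.03, 0.5, 0, 0, 0, 0, 0, -0.05, 0.4, 0, 0, 0, 0, 0, 0, 0.25, 0, 0, 0, 0, 0, 0, 0, 0, 0, 0, 0, 0, 0, 0, 0, 0, 0, 0]

```text
time: 16.6
tool_pos: [0.5786, 0.1335, 0.1603]
tcp_rot: [2.466, 1.938, 0.009]
wrist_force: [-1.9, -3.4, 21.5]
width: 0.001
```

Call:
arm_command:
  steps: [0, 0.08, -0.8, 0, 0, 0, 0, 0, 0, -0.9, 0, 0, 0, 0, 0, 0, -0.8, 0, 0, 0, 0, 0, 0.6, -0.6, 0, 0, 0, 0, 0, 1, 0, 0, 0, 0, 0, 0, 1, 0, 0, 0, 0, 0, 0.6, 0.9, 0, 0, 0, 0, 0, 0.3, 0, 0, 0, 0, 0, 0, 0, 0, 0, 0, 0, 0, 0]

```text
time: 17.73
tool_pos: [0.685, 0.1352, 0.2469]
tcp_rot: [-2.468, -1.941, 0.004]
wrist_force: [-1.1, 0.3, -1.5]
width: 0.003
```

```bash
python3 - <<'E'
from h import *
delta([.577,.1335,.158])
look("scene","s15",(130,300,250,420));look("wrist","w15");look("top","t15",(110,260,110,260))
E
```

```text
t 17.73 pos [0.685  0.1352 0.2469] F [-1.1  0.3 -1.5] toolx [ 0.236  0.972 -0.001] z [-0.003 -0.    -1.   ] w 0.0
units [-0.9  -3.48  2.98]
```

View pics/s15.png

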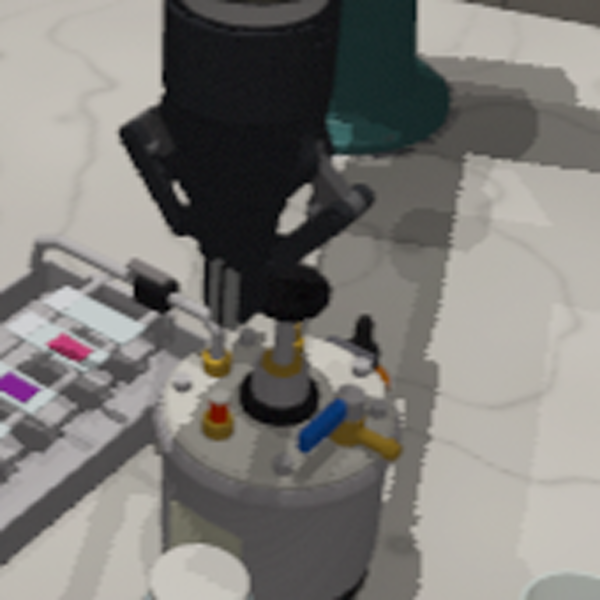

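View pics/w15.png

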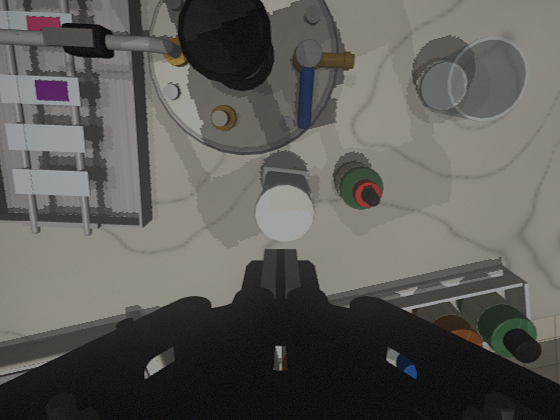

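```bash
python3 - <<'E'
from h import *
import cv2
A=np.load("scene0.npz")['img'].astype(int);B=np.load("s15.npz")['img'].astype(int)
# tank shift: phase correlation of the unobstructed lower tank front / label region
for (a,b,c,d) in [(255,300,300,330),(240,300,295,360)]:
    g=lambda I:I[a:b,c:d].mean(2).astype(np.float32)
    print("shift px",cv2.phaseCorrelate(g(A),g(B),cv2.createHanningWindow((d-c,b-a),5)))
r,g_,b_=B[...,0],B[...,1],B[...,2]
m=(r>g_+60)&(r>b_+60);m[:235]=0;m[262:]=0;m[:,:300]=0;m[:,325:]=0
ys,xs=np.nonzero(m);print("red",len(xs),xs.mean(),ys.min(),ys.max())
c=np.load("scene0.npz");Pi=np.linalg.inv(c['pose'])
for z in(.1335,.1407,.148):
    p=c['camera_matrix']@(Pi@[.6145,.1085,z,1])[:3];print("pin top z",z,(p[:2]/p[2]).round(1))
I=np.load("w15.npz")['img'].astype(int);r,g,b=I[...,0],I[...,1],I[...,2]
m=(b>r+35)&(b>g+20);m[140:]=0;m[:,:290]=0;m[:,330:]=0
ys,xs=np.nonzero(m);vx,vy,x0,y0=cv2.fitLine(np.c_[xs,ys].astype(np.float32),2,0,.01,.01).ravel()
a=wcast("w15.npz",(x0-vx*20,y0-vy*20),.15);e=wcast("w15.npz",(x0+vx*20,y0+vy*20),.15)-a
print("lever",np.degrees(np.arctan2(e[1],e[0])),"pin",wcast("w15.npz",(220,117),.148),"piv",wcast("w15.npz",(308,52),.158),"stub",wcast("w15.npz",(353,60),.131))
cv2.imwrite("pics/pin.png",cv2.resize(B[225:275,290:340,::-1].astype(np.uint8),(600,600),interpolation=cv2.INTER_CUBIC))
E
```

```text
shift px ((-0.04794713471398104, 0.6705367256256096), 0.8937376926563404)
shift px ((-0.44119642522888824, -0.15596352402391034), 0.6052750906458607)
red 19 311.57894736842104 245 249
pin top z 0.1335 [311.6 247.6]
pin top z 0.1407 [311.7 245. ]
pin top z 0.148 [311.9 242.2]
lever 163.83698323407432 pin [0.61431384 0.10976833 0.148     ] piv [0.58900451 0.17722376 0.158     ] stub [0.59828904 0.21011951 0.131     ]
```

View pics/pin.png

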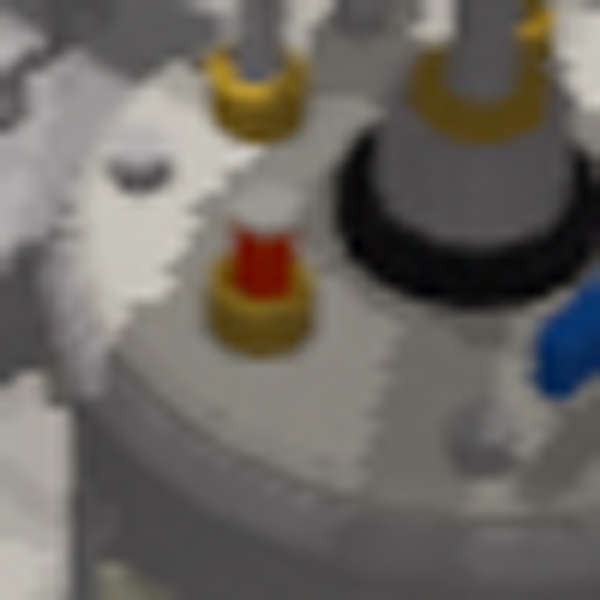

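View pics/t15.png

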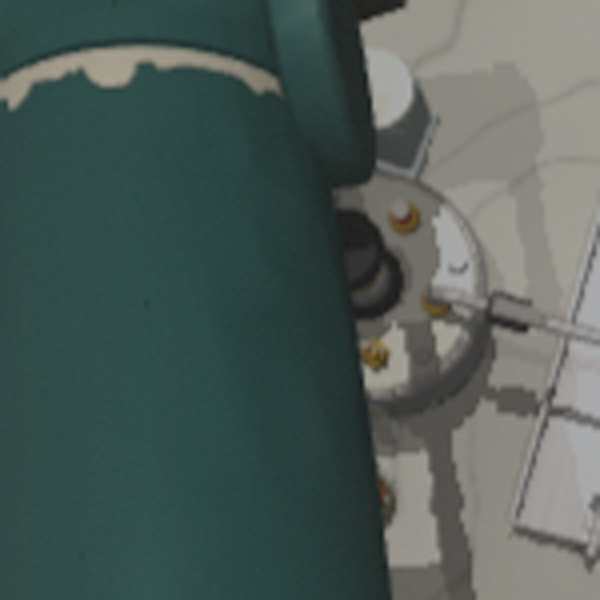

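```bash
python3 -c "
from workcell import bot
print(bot.finish_job(),bot.read_state()['time'])"
```

```text
the job is handed in; nothing more can be done
the job is handed in; nothing more can be done
```

The tank is ready: I closed the vent first, then pumped the plunger, and handed the job in with the gripper clear of everything, at about 18 s of the 54 s.

- **Vent:** I swept the lever round with the shut fingertips until it stalled on its stop at about 7 N. The last wrist picture put it within about 1–2° of perpendicular to the outlet stub.
- **Plunger:** I gave it five strokes to the stop, about 35 mm each. The knob was back up in the last pictures.
- **Pin:** It popped out on the fourth stroke, and the fifth was only for certainty. Its cap projects to a height of about 148 mm, which is fully out, and it was still out after the arm withdrew. I did not touch it.
- **Tank and bench:** The tank's features stayed within about half a pixel of the first pictures. The nearby bottles, jar and beaker looked unmoved.

**What disagreed or went wrong:**
- **Fingertip height:** In the pictures and on contact, the shut fingertips stood about 15–17 mm behind the reported TCP, not 14 mm ahead of it. I used the measured height.
- **First stroke:** The vertical force briefly reached 36 N, with about 15 N sideways. Later strokes stayed at or below about 22 N.
- **Refused call:** One move call was malformed and refused. The raise after it then ran on its own and did no harm.

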